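# Sweep the used vial caps into the discard tray

## Robot

A 6-joint arm with a two-finger parallel gripper is mounted at the origin on the work surface. World frame = base frame: x ahead of the robot, y to its left, z up, the work surface at z = 0. Lengths are in m, angles in rad, forces in N, time in s.
With the tool pointing down it reaches from about 0.325 to 0.875 m from the base axis. Payload 4.4 kg.
Tool frame: the origin (TCP) lies midway between the tips of the shut fingers; the grasp point (between the pads) lies 19 mm behind it; z points along the fingers, y is the line along which they close (so a half turn about z gives the same grasp; the last joint's range is limited). The gripper opens to 85 mm and grips with 20 to 120 N. Pads are 22 mm wide; open, the fingers measure 114 mm over their backs; the gripper's body (76 mm by 85 mm) begins 54 mm behind the grasp point. The pads swing forward as they close: fully open they stand 13 mm farther back than shut.
Start: joints at [1.071, 0.207, 1.542, -0, 1.393, -0.15], TCP at [0.197, 0.54, 0.196] pointing down, gripper open.
Joint ranges: [-2.73, 2.73], [-0.86, 2.22], [0.23, 2.46], [-1.11, 4.25], [0.08, 2.63], [-2.82, 2.82]. Speed limits (rad/s): [2.79, 2.79, 3.14, 3.14, 3.14, 3.14].

## Interface

Orientations are given as a unit quaternion [x, y, z, w].
In Python, from rig import sensors, optics, order gives the robot as it stands. The module is installed in compiled form; this text tells all that it offers.
- The arm moves only by the tool servo_tool, never from a script. Its argument "rows" is a list that holds one entry, the list of rows, each a list of 7 numbers: the turn, a rotation vector about the tool's x, y, z in degrees, then the shift along the tool's x, y, z in mm, then the finger opening in mm, from 0 to 85.4. In form: [[[wx, wy, wz, tx, ty, tz, grip], ...]]. A call has exactly 5 rows; each row is the pose to reach, as a shift and turn from the pose commanded when the call began, along the tool's axes at that moment; what a row does not reach only later rows make up. A row lasts 1/10 s, in which the tool goes at most 50 mm and 8.59 degrees, less where a joint would pass 70% of its speed; a pose out of reach is approached as far as the arm can. A call with a gripper value outside its range is refused whole. The fingers move at their own pace and stop on an object; "force" is the grip in N (left out, the last holds). Time passes only in rows, so rows that repeat a pose let the fingers close, or fill a call up. It gives the time, the measured TCP pose, the force, the opening and the grip force at its end, in the units of the state.
- sensors.read_state(): the state, without advancing time (a new reading comes with each control period).
- optics.snapshot(name): name is "scene" or "top" or "wrist"; returns the picture (480x640x3 uint8, blue, green, red); there is no depth.
- optics.get_calibration(name): a dict with "vertical_fov" (degrees; the focal length in pixels is half the picture's height over the tangent of half this angle, whatever the lens; pixels are square), "cx", "cy" (the principal point, pixels), "R" (3x3) and "t" (3): a world point X has camera coordinates R X + t; the wrist camera has in their place "mount" (4x4, takes a point from camera to tool coordinates, whose origin is the TCP and whose axes are the flange's). Camera axes: x right, y down, z forward; pixel columns grow to the right and rows downward; lengths in m; the calibration is good to about 2 mm. A picture is of the moment at which its call begins: read the wrist's pose just before it. get_calibration takes no time and is no camera call.
- order.sign_off(): hands the job in; it is judged then, once.
The state is a dict: "t": time; "joint_pos": joint angles; "qd": joint speeds; "joint_torque": joint torques, N m; "tool_pos": TCP position; "tool_rot": TCP orientation; "force": force on the tool from outside, world axes, zero at the start; "wrist_torque": the same for the moment, N m; "gripper_width": finger opening in m; "grasp_force": force on a finger pad.
Only numpy, scipy, OpenCV 4.12 (cv2) and the standard library are available. Lean on these libraries where they do the work, as an engineer would, in place of code of your own. Each camera call takes 0.05 s, during which the arm holds its last target. There are 200 camera calls.

## Task

Three loose white screw caps lie on the bench in a ragged row with two capped vials. Push each loose cap gently along the bench with the closed fingertips, through the open side of the steel discard tray, until it lies completely inside; never pinch, lift, tip or flick a cap. Leave the standing vials and everything else on the bench where they are.

Things in the scene. Friction and masses are not known exactly. Their poses are not given: they have to be found in the camera images.
- tray: Low steel tray fixed on the robot's left, open side towards the row of caps, turned up to 0.2 rad. 130 mm deep (x), 220 wide (y); 3 mm walls 30 mm high on two sides and the back. Floor foil-thin, no step: caps slide straight in. Origin: centre of the floor on the bench; x points from the open side (x = -65 mm) to the back wall (inner face x = 62 mm); side walls' inner faces at y = +-107 mm; z up.
- cap_a: Loose white ribbed screw cap, a disc 34 mm across and 16 mm high, 12 to 21 g, lying flat on the bench closed side up in the row with the vials, with about 20 mm or more free between it and its neighbours; any place in the row may hold a cap or a vial. Origin: centre of its underside, on the bench; z up.
- cap_b: Loose white ribbed screw cap, a disc 34 mm across and 16 mm high, 12 to 21 g, lying flat on the bench closed side up in the row with the vials, with about 20 mm or more free between it and its neighbours; any place in the row may hold a cap or a vial. Origin: centre of its underside, on the bench; z up.
- cap_c: Loose white ribbed screw cap, a disc 34 mm across and 16 mm high, 12 to 21 g, lying flat on the bench closed side up in the row with the vials, with about 20 mm or more free between it and its neighbours; any place in the row may hold a cap or a vial. Origin: centre of its underside, on the bench; z up.
- vial_a: Bystander to leave alone: standing clear glass vial 33 mm across, closed with the same white cap (34 mm across), 50 mm high in all, in the same row as the loose caps. Origin: centre of its underside; z up.
- vial_b: Bystander to leave alone: standing clear glass vial 33 mm across, closed with the same white cap (34 mm across), 50 mm high in all, in the same row as the loose caps. Origin: centre of its underside; z up.
- bottle: Bystander: amber bottle 56 mm across, 110 mm high, standing beyond the row and the tray. Origin: centre of its underside.
- beaker: Bystander: clear beaker 60 mm across, 60 mm high, standing to the right of the row. Origin: centre of its underside.
- dish: Bystander: closed flat culture dish 62 mm across, 14 mm high, lying farther to the right of the row. Origin: centre of its underside.
- tipbox: Bystander: blue pipette-tip box 85 x 120 mm, 54 mm high, beyond the row. Origin: centre of its underside; x along its 85 mm side.

How it is judged:
At the end, for the whole second after the job is handed in: All three caps lie flat and at rest on the tray's floor, wholly past the open side (centre at least 15 mm inside it); vials, bottle, beaker, dish and tip box stand upright within 15 mm of where they were (x of cap_a in the frame of tray between -0.05 and 0.065 m and y of cap_a in the frame of tray between -0.11 and 0.11 m and height (world z) of each of cap_a, cap_b, cap_c below 0.006 m and angle between each of cap_a, cap_b, cap_c's own z axis and vertical below 0.15 rad and linear speed of each of cap_a, cap_b, cap_c below 0.02 m/s and x of cap_b in the frame of tray between -0.05 and 0.065 m and y of cap_b in the frame of tray between -0.11 and 0.11 m and x of cap_c in the frame of tray between -0.05 and 0.065 m and y of cap_c in the frame of tray between -0.11 and 0.11 m and distance of each of vial_a, vial_b, bottle, beaker, dish, tipbox from where it was at the start of the episode below 0.015 m and angle between each of vial_a, vial_b, bottle, beaker, dish, tipbox's own z axis and vertical below 0.2 rad); the robot touches nothing.
It fails at once if a cap is lifted off the bench (more than 12 mm) (height (world z) of any of cap_a, cap_b, cap_c above 0.012 m).
It fails at once if a cap is tipped up (more than 0.5 rad) (angle between any of cap_a, cap_b, cap_c's own z axis and vertical above 0.5 rad).
It fails at once if a cap is pinched or squashed (more than 15 N from the fingers) (contact force between the fingers and cap_a above 15 N or contact force between the fingers and cap_b above 15 N or contact force between the fingers and cap_c above 15 N).
It fails at once if a cap is flicked (faster than 0.6 m/s) (linear speed of any of cap_a, cap_b, cap_c above 0.6 m/s).
It fails at once if a vial, the bottle, beaker, dish or tip box is moved more than 15 mm or tipped (distance of any of vial_a, vial_b, bottle, beaker, dish, tipbox from where it was at the start of the episode above 0.015 m or angle between any of vial_a, vial_b, bottle, beaker, dish, tipbox's own z axis and vertical above 0.2 rad).
It also fails if it takes over 64 s, if anything falls off the work surface, if the arm or the gripper's body presses on something with over 40 N, if the wrist force passes 120 N, or if a joint passes its speed limit or range.

## Working session

There is one attempt and no reset: what is moved stays moved. The work goes in short steps, Python scripts to look and compute and a tool call to move; the robot and the scene stay as the last step left them, time stands still between calls to the robot, and variables do not carry over. Pictures are saved under pics/ and viewed, at most 10 in all, crops included, and the job is handed in when it is done.

Besides the shell and the picture viewer there is one more tool, called after ">>>" by a JSON object that holds its "op" and its "data". servo_tool: Moves the arm, as the interface text tells. Its arguments: {"type":"object","properties":{"rows":{"type":"array","items":{"type":"array","items":{"type":"array","items":{"type":"number"}}}},"force":{"type":"number"}},"required":["rows"]}

```bash
mkdir -p pics
python3 - <<'E'
from rig import sensors, optics
import cv2
s=sensors.read_state();print(s['t'],s['tool_pos'],s['tool_rot'],s['gripper_width'])
for n in("top","scene"):
    cv2.imwrite(f"pics/{n}0.png",optics.snapshot(n));print(n,optics.get_calibration(n))
E
```

```text
0.0 [0.19611298 0.539606   0.19449865] [ 1.73538246e-01  9.84826427e-01 -1.11292107e-03 -3.82516225e-04] 0.08536247451833633
top {'vertical_fov': 50.528934499436446, 'cx': 314.94303680771156, 'cy': 247.11045484466328, 'R': array([[-0.04026721, -0.99918321,  0.00338687],
       [-0.97761087,  0.03869675, -0.20683217],
       [ 0.20653217, -0.0116396 , -0.97837057]]), 't': array([-0.01485497,  0.62065264,  0.80593368])}
scene {'vertical_fov': 48.64251308305672, 'cx': 324.8687353666564, 'cy': 249.20675608642478, 'R': array([[-0.52005748,  0.85410127,  0.00715823],
       [ 0.64960727,  0.40095591, -0.64594485],
       [-0.55457245, -0.33127841, -0.76335052]]), 't': array([ 0.35100662, -0.35070465,  1.52475604])}
```

View pics/top0.png

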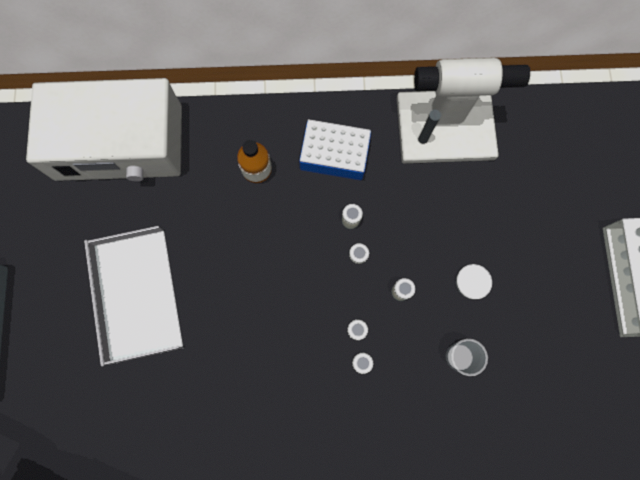

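View pics/scene0.png

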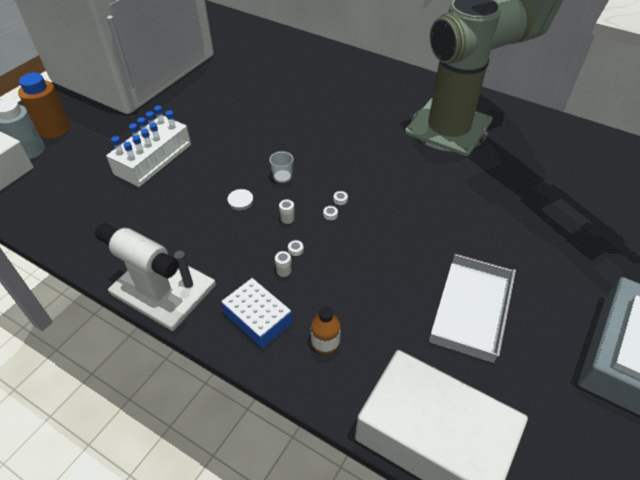

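The top view shows loose caps at about (359,253), (358,330) and (363,363). The vials are at (352,216) and (404,289). The tray is on the left, with its open edge running from (165,232) to (182,347).

```bash
cat > h.py <<'E'
from rig import sensors, optics
import numpy as np, cv2
def ray(n,u,v,z):
    c=optics.get_calibration(n);f=240/np.tan(np.radians(c['vertical_fov']/2))
    R=np.array(c['R']);t=np.array(c['t']);o=-R.T@t
    d=R.T@np.array([(u-c['cx'])/f,(v-c['cy'])/f,1]);return o+d*(z-o[2])/d[2]
def blobs(im,box,amin=60,thr=150):
    x0,y0,x1,y1=box;g=cv2.cvtColor(im,cv2.COLOR_BGR2GRAY)[y0:y1,x0:x1]
    m=(g>thr).astype(np.uint8)
    cs,_=cv2.findContours(m,cv2.RETR_EXTERNAL,cv2.CHAIN_APPROX_NONE)
    out=[]
    for c in cs:
        if cv2.contourArea(c)>amin:
            (u,v),r=cv2.minEnclosingCircle(c);out.append((u+x0,v+y0,r))
    return out
E
python3 - <<'E'
from h import *
im=cv2.imread('pics/top0.png')
for u,v,r in blobs(im,(320,195,500,385)):
    print(np.round([u,v,r],1),*(np.round(ray('top',u,v,z)[:2],4) for z in(0.016,.05,.0)))
im2=cv2.imread('pics/scene0.png')
for u,v,r in blobs(im2,(265,180,355,280)):
    print('sc',np.round([u,v,r],1),*(np.round(ray('scene',u,v,z)[:2],4) for z in(0.012,.045)))
g=cv2.cvtColor(im,cv2.COLOR_BGR2GRAY);m=(g>190).astype(np.uint8);m[:215]=0;m[:,:80]=0;m[:,200:]=0;m[380:]=0
c=max(cv2.findContours(m,0,2)[0],key=cv2.contourArea)
q=cv2.approxPolyDP(c,8,True)[:,0];
for p in q: print('tray',p,np.round(ray('top',*p,0)[:2],4))
for p in [(85,241),(103,364),(158,228),(182,347),(165,232)]:print(p,np.round(ray('top',*p,.03)[:2],4),np.round(ray('top',*p,0)[:2],4))
for p in [(257,178),(336,150)]:print('bystanders',np.round(ray('top',*p,0)[:2],3))
E
```

```text
[362.6 363.   10.3] [ 0.4222 -0.1142] [ 0.4228 -0.111 ] [ 0.4219 -0.1157]
[460.  355.5  14.6] [ 0.428  -0.2838] [ 0.4284 -0.2742] [ 0.4278 -0.2884]
[357.3 329.6  10. ] [ 0.4795 -0.1084] [ 0.478  -0.1054] [ 0.4802 -0.1098]
[404.5 288.5  10.1] [ 0.5483 -0.1966] [ 0.5442 -0.1903] [ 0.5502 -0.1995]
[474.2 281.2  17.8] [ 0.5564 -0.3221] [ 0.552  -0.3111] [ 0.5585 -0.3273]
[358.8 252.5   9.5] [ 0.6168 -0.119 ] [ 0.6101 -0.1156] [ 0.62   -0.1206]
[352.2 213.2   9.7] [ 0.6909 -0.1111] [ 0.6814 -0.108 ] [ 0.6954 -0.1125]
sc [282.5 258.    7.8] [ 0.6575 -0.122 ] [ 0.6789 -0.1053]
sc [295.  246.    7.3] [ 0.6132 -0.1177] [ 0.6361 -0.1011]
sc [330. 211.   7.] [ 0.4753 -0.107 ] [ 0.5032 -0.0908]
sc [286.  204.5   7.2] [ 0.513  -0.2102] [ 0.5395 -0.1903]
sc [340.4 196.    6.7] [ 0.4171 -0.1119] [ 0.4471 -0.0955]
tray [162 232] [0.6731 0.2416]
tray [ 97 246] [0.6512 0.3605]
tray [115 360] [0.4445 0.319 ]
tray [181 345] [0.4658 0.2035]
(85, 241) [0.6543 0.3695] [0.6616 0.383 ]
(103, 364) [0.4385 0.3277] [0.4385 0.3397]
(158, 228) [0.6731 0.24  ] [0.681  0.2492]
(182, 347) [0.4615 0.1942] [0.4622 0.2017]
(165, 232) [0.6652 0.2274] [0.6728 0.236 ]
bystanders [0.771 0.064]
bystanders [ 0.822 -0.088]
```

>>> {"op": "servo_tool", "data": {"rows": [[[0,0,8,-30,-25,0,0],[0,0,16,-65,-54,0,0],[0,0,24,-100,-82,0,0],[0,0,32,-135,-111,0,0],[0,0,40,-170,-140,0,0]]]}}

```text
t: 0.6
tool_pos: [0.3087, 0.349, 0.1952]
tool_rot: [0.502, 0.865, -0.0, -0.0]
force: [0.9, 0.8, 0.4]
gripper_width: 0.0124
grasp_force: 0.0
```

```bash
cat > go.py <<'E'
import sys,numpy as np
from rig import sensors
from scipy.spatial.transform import Rotation as Ro
def go(x,y,z,head):   # head: heading of tool x, deg
    s=sensors.read_state();R=Ro.from_quat(s['tool_rot']);h=np.radians(head)
    X=np.array([np.cos(h),np.sin(h),0]);Z=np.array([0,0,-1.]);T=Ro.from_matrix(np.c_[X,np.cross(Z,X),Z])
    print('t',round(s['t'],2),'at',np.round(s['tool_pos'],4),'head',round(float(np.degrees(np.arctan2(*R.as_matrix()[1::-1,0]))),2),'w',round(s['gripper_width'],4),'F',np.round(s['force'],1))
    print('shift mm',np.round(R.inv().apply(np.array([x,y,z])-s['tool_pos'])*1e3,1),'turn',np.round((R.inv()*T).as_rotvec(degrees=True),2))
if __name__=='__main__': go(*map(float,sys.argv[1:]))
E
python3 go.py .616 -.17 .1 90
```

```text
t 0.6 at [0.3087 0.349  0.1952] head 119.72 w 0.0124 F [0.9 0.8 0.4]
shift mm [-603.     9.6   95.3] turn [-3.000e-02  2.000e-02  2.972e+01]
```

>>> {"op": "servo_tool", "data": {"rows": [[[0,0,6,-48,1,0,0],[0,0,12,-96,2,0,0],[0,0,18,-144,3,0,0],[0,0,24,-192,4,0,0],[0,0,29.7,-240,5,0,0]]]}}

```text
t: 1.1
tool_pos: [0.4331, 0.1436, 0.1954]
tool_rot: [0.707, 0.708, -0.0, -0.0]
force: [0.8, -0.3, 0.3]
gripper_width: -0.0001
grasp_force: 0.0
```

```bash
python3 go.py .616 -.17 .1 90
```

```text
t 1.1 at [0.4331 0.1436 0.1954] head 90.07 w -0.0001 F [ 0.8 -0.3  0.3]
shift mm [-313.8  182.5   95.4] turn [-0.01 -0.01  0.07]
```

>>> {"op": "servo_tool", "data": {"rows": [[[0,0,0,-40,23,0,0],[0,0,0,-80,47,0,0],[0,0,0,-120,70,0,0],[0,0,0,-160,93,0,0],[0,0,0,-200,117,0,0]]]}}

```text
t: 1.6
tool_pos: [0.5511, -0.0557, 0.1951]
tool_rot: [0.705, 0.709, -0.0, -0.0]
force: [1.0, -0.1, -0.8]
gripper_width: 0.0003
grasp_force: 0.0
```

>>> {"op": "servo_tool", "data": {"rows": [[[0,0,0,-40,22,10,0],[0,0,0,-80,44,30,0],[0,0,0,-114,65,60,0],[0,0,0,-114,65,95,0],[0,0,0,-114,65,95,0]]]}}

```text
t: 2.1
tool_pos: [0.6113, -0.1667, 0.0933]
tool_rot: [0.706, 0.708, -0.003, -0.007]
force: [-0.5, 0.9, -1.0]
gripper_width: -0.0
grasp_force: 0.0
```

```bash
python3 go.py .616 -.17 .005 90; python3 -c "
from h import *
print(optics.get_calibration('wrist'))
a=optics.snapshot('wrist');b=optics.snapshot('top')
cv2.imwrite('pics/m1.png',np.hstack([cv2.resize(a,(400,300)),b[180:405,250:550].repeat(1,0) if 0 else cv2.resize(b[180:405,250:550],(400,300))]))"
```

```text
t 2.1 at [ 0.6113 -0.1667  0.0933] head 90.2 w -0.0 F [-0.5  0.9 -1. ]
shift mm [-3.9  5.8 88.2] turn [-0.76 -0.33  0.2 ]
{'vertical_fov': 60.19338577115997, 'cx': 321.49100756632504, 'cy': 236.73179244348304, 'mount': array([[-1.29445218e-03, -9.65938882e-01, -2.58767078e-01,
         6.62207804e-02],
       [ 9.99999144e-01, -1.20046736e-03, -5.21213789e-04,
        -1.99190251e-03],
       [ 1.92819235e-04, -2.58767531e-01,  9.65939609e-01,
        -1.78511681e-01],
       [ 0.00000000e+00,  0.00000000e+00,  0.00000000e+00,
         1.00000000e+00]])}
```

View pics/m1.png

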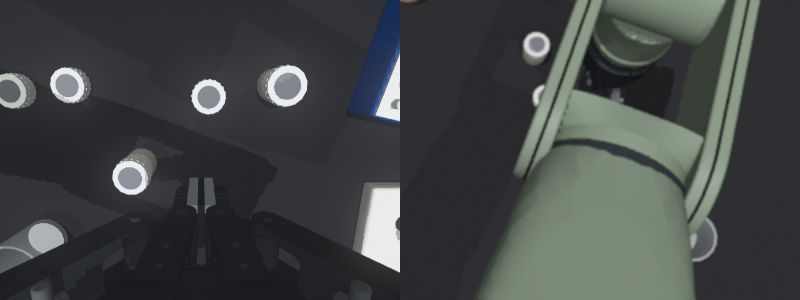

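The wrist view (left half) shows the shut fingertips at about (200,182). Cap C is just ahead at (208,96), and the vials stand clear at (285,85) and (130,178). I'll go down partway, then measure again with the wrist camera.

>>> {"op": "servo_tool", "data": {"rows": [[[0,0,0,0,0,25,0],[0,0,0,0,0,45,0],[0,0,0,0,0,45,0],[0,0,0,0,0,45,0],[0,0,0,0,0,45,0]]]}}

```text
t: 2.7
tool_pos: [0.6185, -0.1678, 0.0587]
tool_rot: [0.705, 0.709, 0.001, 0.002]
force: [-0.3, 0.4, 0.8]
gripper_width: 0.0003
grasp_force: 0.0
```

```bash
cat >> h.py <<'E'
from scipy.spatial.transform import Rotation as Ro
def wrist(z=0.016,save=None,thr=130,amin=500):
    s=sensors.read_state();im=optics.snapshot('wrist');c=optics.get_calibration('wrist');M=np.array(c['mount'])
    if save: cv2.imwrite(save,im)
    f=240/np.tan(np.radians(c['vertical_fov']/2));R=Ro.from_quat(s['tool_rot']).as_matrix()
    for u,v,r in blobs(im,(0,0,640,480),amin,thr):
        d=R@M[:3,:3]@np.array([(u-c['cx'])/f,(v-c['cy'])/f,1]);o=R@M[:3,3]+s['tool_pos']
        p=o+d*(z-o[2])/d[2];l=R.T@(p-s['tool_pos'])
        print('px',np.round([u,v,r],0),'world',np.round(p[:2],4),'tool mm',np.round(l*1e3,1),'r mm',round(r/f*(z-o[2])/d[2]*1e3,1))
E
python3 -c "
from h import *
wrist()"; python3 go.py .616 -.17 .005 90
```

```text
px [ 25. 414.  33.] world [ 0.4324 -0.2761] tool mm [-107. -187.   42.] r mm 20.8
px [622. 372.  65.] world [ 0.8001 -0.2455] tool mm [-78.7 181.   43.6] r mm 39.6
px [183. 293.  49.] world [ 0.5372 -0.1949] tool mm [-26.5 -81.6  42.3] r mm 27.9
px [320. 155.  33.] world [ 0.6156 -0.1168] tool mm [51.2 -2.8 42.5] r mm 17.6
px [ 62. 134.  41.] world [ 0.4818 -0.1065] tool mm [  62.3 -136.4   41.9] r mm 21.4
px [458. 132.  47.] world [ 0.687  -0.1045] tool mm [63.  68.8 42.8] r mm 24.5
t 2.75 at [ 0.6183 -0.168   0.0585] head 90.35 w -0.0003 F [-0.5  0.2  0.1]
shift mm [-1.9 -2.6 53.4] turn [0.24 0.1  0.35]
```

>>> {"op": "servo_tool", "data": {"rows": [[[0,0,0.3,0,-2.5,25,0],[0,0,0.3,0,-2.5,45,0],[0,0,0.3,0,-2.5,52,0],[0,0,0.3,0,-2.5,52,0],[0,0,0.3,0,-2.5,52,0]]]}}

```text
t: 3.25
tool_pos: [0.6152, -0.168, 0.005]
tool_rot: [0.707, 0.707, 0.0, 0.001]
force: [0.5, 0.9, 0.4]
gripper_width: -0.0002
grasp_force: 0.0
```

```bash
python3 -c "
from h import *
wrist()"; python3 go.py .616 .267 .006 90
```

```text
px [333. 312.  28.] world [ 0.6181 -0.1812] tool mm [-13.2   2.9 -10.9] r mm 12.4
px [310. 312.  28.] world [ 0.608  -0.1812] tool mm [-13.2  -7.2 -11. ] r mm 12.4
px [146. 341.  71.] world [ 0.534 -0.195] tool mm [-27.  -81.2 -11.1] r mm 31.9
px [327. 164.  44.] world [ 0.6155 -0.1167] tool mm [ 51.3   0.3 -11. ] r mm 17.4
px [  6. 138.  44.] world [ 0.4889 -0.1065] tool mm [  61.5 -126.2  -11.3] r mm 17.3
px [516. 134.  73.] world [ 0.6896 -0.1052] tool mm [ 62.8  74.5 -10.9] r mm 28.9
t 3.3 at [ 0.6155 -0.1682  0.0054] head 90.02 w -0.0 F [ 0.1  0.2 -0.2]
shift mm [435.2   0.7  -1.1] turn [0.16 0.07 0.02]
```

>>> {"op": "servo_tool", "data": {"rows": [[[0,0,0,9,0,0,0],[0,0,0,17,0,0,0],[0,0,0,24,0,0,0],[0,0,0,32,0,0,0],[0,0,0,42,0,0,0]]]}}

```text
t: 3.8
tool_pos: [0.6141, -0.1248, 0.0038]
tool_rot: [0.707, 0.707, 0.0, 0.0]
force: [0.1, 0.2, 1.0]
gripper_width: -0.0001
grasp_force: 0.0
```

>>> {"op": "servo_tool", "data": {"rows": [[[0,0,0,12,0,0,0],[0,0,0,25,0,0,0],[0,0,0,39,0,0,0],[0,0,0,53,0,0,0],[0,0,0,67,0,0,0]]]}}

```text
t: 4.3
tool_pos: [0.614, -0.0572, 0.0037]
tool_rot: [0.707, 0.707, -0.0, -0.0]
force: [-0.6, 0.3, -0.8]
gripper_width: -0.0001
grasp_force: 0.0
```

```bash
python3 -c "
from h import *
wrist()"; python3 go.py .616 .267 .006 90
```

```text
px [463. 415.  25.] world [ 0.6783 -0.1222] tool mm [-65.1  64.3 -12.4] r mm 11.7
px [475. 356.  33.] world [ 0.681  -0.0914] tool mm [-34.2  67.  -12.3] r mm 15.0
px [ 42. 379.  46.] world [ 0.484 -0.103] tool mm [ -45.8 -130.   -12.3] r mm 21.0
px [333. 312.  29.] world [ 0.6169 -0.0697] tool mm [-12.5   2.9 -12.3] r mm 12.7
px [310. 312.  29.] world [ 0.6068 -0.0697] tool mm [-12.5  -7.1 -12.3] r mm 12.7
t 4.35 at [ 0.6137 -0.0549  0.0036] head 90.12 w 0.0 F [-0.3  0.6 -0.3]
shift mm [321.9   2.9  -1.9] turn [-0.03 -0.1   0.12]
```

```bash
python3 -c "
from h import *
wrist(save='pics/w2.png',amin=300,thr=100)"
```

```text
px [576. 468.  19.] world [ 0.736  -0.1495] tool mm [-94.8 122.1 -12.7] r mm 9.4
px [ 67. 467.  20.] world [ 0.4875 -0.1498] tool mm [ -94.6 -126.4  -12.5] r mm 9.6
px [462. 415.  25.] world [ 0.6778 -0.1196] tool mm [-64.9  63.9 -12.6] r mm 11.8
px [322. 407.  18.] world [ 0.6117 -0.1152] tool mm [-60.3  -2.2 -12.6] r mm 8.2
px [ 35. 391.  57.] world [ 0.4794 -0.1071] tool mm [ -51.9 -134.4  -12.5] r mm 26.2
px [333. 312.  29.] world [ 0.6166 -0.0673] tool mm [-12.4   2.9 -12.5] r mm 12.7
px [310. 312.  29.] world [ 0.6066 -0.0673] tool mm [-12.4  -7.1 -12.5] r mm 12.7
px [205. 322.  63.] world [ 0.5606 -0.0721] tool mm [-17.1 -53.2 -12.4] r mm 27.9
px [328. 186. 363.] world [ 0.6141 -0.0122] tool mm [ 42.7   0.5 -12.4] r mm 145.9
```

View pics/w2.png

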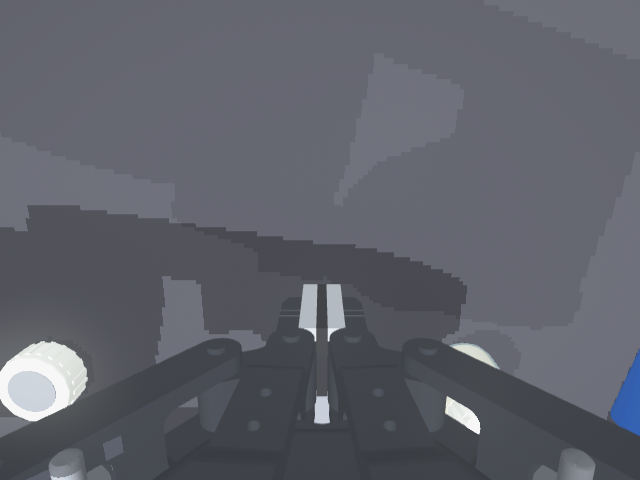

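The wrist view shows no cap ahead of the fingertips at (322,290); only cap B at (40,380) and a vial at (475,370) are visible. I'll check with the scene camera.

```bash
python3 -c "
from h import *
a=optics.snapshot('scene');b=optics.snapshot('top')
for u,v,r in blobs(a,(255,170,480,290),40): print(np.round([u,v,r],1),np.round(ray('scene',u,v,.012)[:2],4))
cv2.imwrite('pics/s2.png',np.hstack([cv2.resize(a[150:300,220:420],(400,300)),cv2.resize(b[180:405,200:500],(400,300))]))"
```

```text
[461.5 280.   19.7] [0.5043 0.244 ]
[282.5 258.    7.8] [ 0.6575 -0.122 ]
[286.  204.5   7.2] [ 0.513  -0.2102]
[281.6 175.    7.6] [ 0.4299 -0.2799]
```

View pics/s2.png

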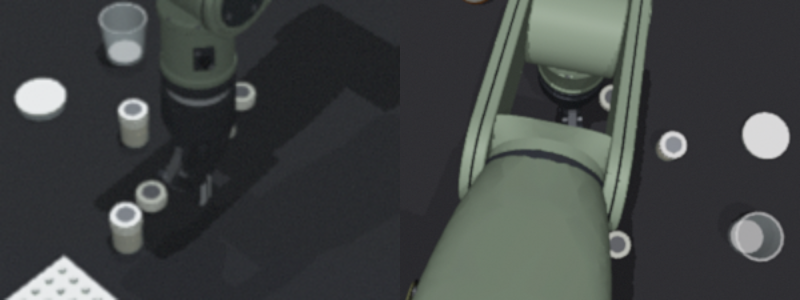

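The scene camera shows the cap at crop (151,195), about where it was, even though the fingertips are reported past it. I'll check where the fingertips really are.

```bash
python3 -c "
from h import *
s=sensors.read_state();a=optics.snapshot('scene');c=optics.get_calibration('scene')
f=240/np.tan(np.radians(c['vertical_fov']/2));R=np.array(c['R']);t=np.array(c['t'])
T=Ro.from_quat(s['tool_rot']).as_matrix();print(s['tool_pos'],s['joint_pos'])
x0,y0=255,190;k=8
o=cv2.convertScaleAbs(cv2.resize(a[y0:y0+75,x0:x0+100],None,fx=k,fy=k,interpolation=cv2.INTER_CUBIC),alpha=2.2)
P=[('0',(0,0,0),0),('+',(11,0,0),0),('-',(-11,0,0),0),('u',(0,0,-30),0)]
pts=[(n,T@(np.array(p)/1e3)+s['tool_pos']) for n,p,_ in P]+[('C',np.array([.6155,-.118,.016]))]
for n,p in pts:
    q=R@p+t;u=c['cx']+f*q[0]/q[2];v=c['cy']+f*q[1]/q[2];print(n,p,u,v)
    cv2.circle(o,(int((u-x0+.5)*k),int((v-y0+.5)*k)),4,(0,0,255),-1);cv2.putText(o,n,(int((u-x0)*k)+8,int((v-y0)*k)),0,.7,(0,255,255),2)
cv2.imwrite('pics/s3.png',o)"
```

```text
[ 0.6140865  -0.05823151  0.00372106] [-2.34502051e-01  5.05284991e-01  1.57423537e+00 -4.86534095e-04
  1.06189474e+00 -2.35646046e-01]
0 [ 0.6140865  -0.05823151  0.00372106] 316.88011614081836 259.1395648390845
+ [ 0.61407131 -0.04723152  0.00371606] 321.02717666645 261.1233256498029
- [ 0.61410169 -0.0692315   0.00372606] 312.758068618337 257.1677690853267
u [ 0.61408428 -0.05821788  0.03372106] 316.8273558563576 250.5973504573944
C [ 0.6155 -0.118   0.016 ] 294.2623754584797 245.46892323546192
```

View pics/s3.png

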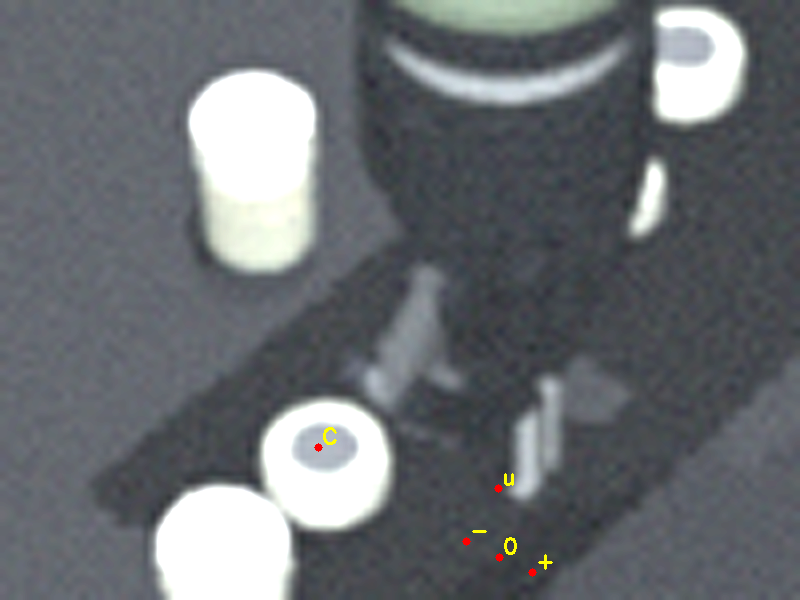

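The fingertip strips end at about (520,497) in this crop, while the reported TCP projects to (500,557). So the real tips sit about 29 mm behind (above) the reported TCP, and they passed over the cap without touching it. I'm in free space here, so I'll step down and look for light contact with the bench.

>>> {"op": "servo_tool", "data": {"rows": [[[0,0,0,0,0,7,0],[0,0,0,0,0,14,0],[0,0,0,0,0,20,0],[0,0,0,0,0,20,0],[0,0,0,0,0,20,0]]]}}

```text
t: 5.05
tool_pos: [0.6136, -0.0588, -0.0169]
tool_rot: [0.707, 0.707, -0.0, -0.0]
force: [-0.1, -0.5, -0.3]
gripper_width: 0.0
grasp_force: 0.0
```

>>> {"op": "servo_tool", "data": {"rows": [[[0,0,0,0,0,2,0],[0,0,0,0,0,3,0],[0,0,0,0,0,4,0],[0,0,0,0,0,4,0],[0,0,0,0,0,4,0]]]}}

```text
t: 5.55
tool_pos: [0.6141, -0.0586, -0.0202]
tool_rot: [0.707, 0.707, 0.0, 0.0]
force: [-0.1, 0.6, -0.2]
gripper_width: -0.0
grasp_force: 0.0
```

>>> {"op": "servo_tool", "data": {"rows": [[[0,0,0,0,0,1,0],[0,0,0,0,0,2,0],[0,0,0,0,0,2,0],[0,0,0,0,0,2,0],[0,0,0,0,0,2,0]]]}}

```text
t: 6.05
tool_pos: [0.614, -0.0586, -0.0223]
tool_rot: [0.707, 0.707, -0.0, 0.0]
force: [-0.1, 0.1, 0.0]
gripper_width: -0.0
grasp_force: 0.0
```

>>> {"op": "servo_tool", "data": {"rows": [[[0,0,0,0,0,1,0],[0,0,0,0,0,2,0],[0,0,0,0,0,2,0],[0,0,0,0,0,2,0],[0,0,0,0,0,2,0]]]}}

```text
t: 6.55
tool_pos: [0.614, -0.0586, -0.0243]
tool_rot: [0.707, 0.707, -0.0, 0.0]
force: [0.0, 0.4, -0.4]
gripper_width: 0.0002
grasp_force: 0.0
```

```bash
python3 -c "
from h import *
s=sensors.read_state();print(s['tool_pos'],s['force'])
a=optics.snapshot('scene');w=optics.snapshot('wrist')
x0,y0=280,225
A=cv2.convertScaleAbs(cv2.resize(a[y0:y0+50,x0:x0+66],(528,400),interpolation=cv2.INTER_CUBIC),alpha=2.2)
B=cv2.resize(cv2.convertScaleAbs(w[230:380,270:370],alpha=1.5),(266,400))
cv2.imwrite('pics/s4.png',np.hstack([A,B]))"
```

```text
[ 0.61403099 -0.05864076 -0.02432269] [ 0.03306808  0.42968431 -0.41056258]
```

View pics/s4.png

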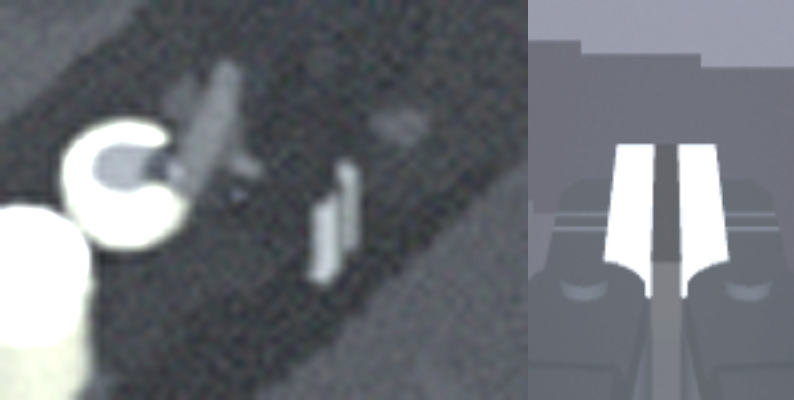

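The tip strip now ends at (322,283) in the crop, roughly 5 mm above the bench with the TCP at z = -0.024, and the wrist crop confirms a narrow, flat tip. I'll go back behind cap C at this height.

>>> {"op": "servo_tool", "data": {"rows": [[[0,0,0,0,0,-35,0],[0,0,0,-10,-1,-64,0],[0,0,0,-55,-1,-64,0],[0,0,0,-100,-2,-64,0],[0,0,0,-108,-2,-64,0]]]}}

```text
t: 7.15
tool_pos: [0.6126, -0.1717, 0.0408]
tool_rot: [0.708, 0.706, -0.0, 0.002]
force: [-0.3, 0.6, -0.3]
gripper_width: -0.0002
grasp_force: 0.0
```

```bash
python3 -c "
from h import *
wrist()"; python3 go.py .612 -.165 -.024 90
```

```text
px [ 18. 416.  27.] world [ 0.4354 -0.2658] tool mm [ -94.7 -176.9   24.6] r mm 15.8
px [638. 375.  61.] world [ 0.7871 -0.2413] tool mm [-68.8 174.7  25.4] r mm 34.2
px [333. 312.  28.] world [ 0.6166 -0.202 ] tool mm [-30.2   4.   24.9] r mm 15.0
px [310. 312.  28.] world [ 0.6043 -0.2019] tool mm [-30.2  -8.3  24.9] r mm 15.0
px [183. 301.  55.] world [ 0.537  -0.1948] tool mm [-23.4 -75.6  24.7] r mm 29.0
px [331. 150.  37.] world [ 0.6153 -0.1168] tool mm [55.   2.4 24.6] r mm 17.7
px [ 50. 129.  46.] world [ 0.4822 -0.1064] tool mm [  64.9 -130.8   24.3] r mm 21.8
px [483. 124.  57.] world [ 0.6874 -0.1049] tool mm [67.2 74.5 24.8] r mm 27.0
t 7.2 at [ 0.6123 -0.1708  0.0402] head 89.77 w 0.0002 F [ 0.2 -0.5  0.2]
shift mm [ 5.9 -0.4 64.2] turn [ 0.08  0.1  -0.23]
```

>>> {"op": "servo_tool", "data": {"rows": [[[0,0,0,0,0,20,0],[0,0,0,0,0,40,0],[0,0,0,3,0,55,0],[0,0,0,4,0,64,0],[0,0,0,4,0,64,0]]]}}

```text
t: 7.7
tool_pos: [0.6105, -0.161, -0.0263]
tool_rot: [0.707, 0.708, -0.001, -0.002]
force: [-0.4, -0.2, 1.0]
gripper_width: -0.0002
grasp_force: 0.0
```

>>> {"op": "servo_tool", "data": {"rows": [[[0,0,0,8,0,0,0],[0,0,0,16,0,0,0],[0,0,0,24,0,0,0],[0,0,0,32,0,0,0],[0,0,0,40,0,0,0]]]}}

```text
t: 8.2
tool_pos: [0.6124, -0.1218, -0.0238]
tool_rot: [0.707, 0.707, 0.0, 0.0]
force: [-0.0, -0.8, -0.5]
gripper_width: 0.0003
grasp_force: 0.1
```

```bash
python3 -c "
from h import *
wrist()"; python3 go.py .612 .27 -.024 90
```

```text
px [333. 312.  29.] world [ 0.6145 -0.1211] tool mm [  0.6   2.1 -39.8] r mm 10.4
px [310. 312.  29.] world [ 0.6061 -0.1211] tool mm [  0.7  -6.3 -39.8] r mm 10.4
px [  0. 266.  38.] world [ 0.4968 -0.1034] tool mm [  18.5 -115.5  -39.9] r mm 13.4
px [554. 289.  99.] world [ 0.6937 -0.1123] tool mm [  9.4  81.3 -39.7] r mm 35.5
px [336. 227.  55.] world [ 0.6152 -0.0894] tool mm [ 32.4   2.9 -39.8] r mm 19.1
t 8.25 at [ 0.612  -0.1204 -0.024 ] head 90.08 w 0.0002 F [-0.6  0.3  0.7]
shift mm [3.904e+02 5.000e-01 3.000e-01] turn [ 0.   -0.05  0.08]
```

>>> {"op": "servo_tool", "data": {"rows": [[[0,0,0,9,0,0,0],[0,0,0,20,0,0,0],[0,0,0,33,0,0,0],[0,0,0,46,0,0,0],[0,0,0,60,0,0,0]]]}}

```text
t: 8.75
tool_pos: [0.6119, -0.0614, -0.0244]
tool_rot: [0.707, 0.707, -0.0, -0.0]
force: [0.1, -0.7, 0.2]
gripper_width: 0.0004
grasp_force: 0.1
```

>>> {"op": "servo_tool", "data": {"rows": [[[0,0,0,14,0,0,0],[0,0,0,28,0,0,0],[0,0,0,42,0,0,0],[0,0,0,56,0,0,0],[0,0,0,70,0,0,0]]]}}

```text
t: 9.25
tool_pos: [0.612, 0.0086, -0.0243]
tool_rot: [0.707, 0.707, -0.0, -0.0]
force: [-0.4, 0.1, -0.3]
gripper_width: 0.0
grasp_force: 0.0
```

```bash
python3 -c "
from h import *
wrist()"; python3 go.py .612 .263 -.024 90
```

```text
px [310. 312.  29.] world [0.6057 0.0094] tool mm [  0.8  -6.3 -40.3] r mm 10.6
px [344. 254.  88.] world [0.6178 0.0315] tool mm [ 22.9   5.9 -40.3] r mm 30.9
t 9.3 at [ 0.6117  0.0109 -0.0244] head 90.1 w -0.0 F [-0.7  1.3  0.5]
shift mm [252.1   0.7   0. ] turn [-0.02 -0.09  0.1 ]
```

>>> {"op": "servo_tool", "data": {"rows": [[[0,0,0,13,0,0,0],[0,0,0,27,0,0,0],[0,0,0,41,0,0,0],[0,0,0,55,0,0,0],[0,0,0,68,0,0,0]]]}}

```text
t: 9.8
tool_pos: [0.6119, 0.0767, -0.0243]
tool_rot: [0.707, 0.707, 0.0, -0.0]
force: [0.5, 0.4, 0.4]
gripper_width: -0.0001
grasp_force: 0.0
```

```bash
sed -i 's/blobs(im,(0,0,640,480),amin,thr)/blobs(im,(0,0,640,VM),amin,thr)/; s/^def wrist/VM=480\ndef wrist/' h.py; python3 -c "
import h;h.VM=283
h.wrist()"; python3 go.py .612 .263 -.024 90
```

```text
px [340. 227.  63.] world [0.6161 0.1095] tool mm [ 32.8   4.2 -40.3] r mm 21.8
t 9.85 at [ 0.6118  0.0787 -0.0243] head 90.11 w -0.0001 F [-0.5  0.5  0.5]
shift mm [184.3   0.6  -0. ] turn [-0.   -0.08  0.11]
```

>>> {"op": "servo_tool", "data": {"rows": [[[0,0,0,13,0,0,0],[0,0,0,27,0,0,0],[0,0,0,41,0,0,0],[0,0,0,55,0,0,0],[0,0,0,69,0,0,0]]]}}

```text
t: 10.35
tool_pos: [0.6119, 0.1457, -0.0243]
tool_rot: [0.707, 0.707, 0.0, -0.0]
force: [1.1, -0.3, -0.6]
gripper_width: -0.0004
grasp_force: 0.0
```

>>> {"op": "servo_tool", "data": {"rows": [[[0,0,0,14,0,0,0],[0,0,0,28,0,0,0],[0,0,0,42,0,0,0],[0,0,0,56,0,0,0],[0,0,0,68,0,0,0]]]}}

```text
t: 10.85
tool_pos: [0.6119, 0.2137, -0.0243]
tool_rot: [0.707, 0.707, 0.0, -0.0]
force: [0.1, 0.2, -0.0]
gripper_width: 0.0002
grasp_force: 0.0
```

>>> {"op": "servo_tool", "data": {"rows": [[[0,0,0,12,0,0,0],[0,0,0,23,0,0,0],[0,0,0,33,0,0,0],[0,0,0,40,0,0,0],[0,0,0,44,0,0,0]]]}}

```text
t: 11.35
tool_pos: [0.6119, 0.2571, -0.0243]
tool_rot: [0.707, 0.707, -0.0, 0.0]
force: [-0.0, -0.0, 0.1]
gripper_width: -0.0001
grasp_force: 0.1
```

>>> {"op": "servo_tool", "data": {"rows": [[[0,0,0,0,0,0,0],[0,0,0,-8,0,0,0],[0,0,0,-24,0,0,0],[0,0,0,-42,0,-15,0],[0,0,0,-60,0,-50,0]]]}}

```text
t: 11.85
tool_pos: [0.6078, 0.1932, 0.0219]
tool_rot: [0.707, 0.707, -0.004, -0.003]
force: [0.1, 0.5, -0.0]
gripper_width: 0.0004
grasp_force: 0.0
```

```bash
python3 -c "
from h import *
wrist(save='pics/w5.png',amin=900,thr=110)"; python3 go.py .479 -.165 .04 79
```

```text
px [481.  84.  85.] world [0.6725 0.2759] tool mm [82.8 64.7  5.1] r mm 35.5
px [229.  88. 246.] world [0.5669 0.2747] tool mm [ 81.5 -40.9   6.1] r mm 103.4
t 11.9 at [0.6147 0.1914 0.031 ] head 89.85 w -0.0003 F [ 2.6 -0.9  3.8]
shift mm [-356.8 -134.8   -9. ] turn [ 0.29  0.08 10.85]
```

View pics/w5.png

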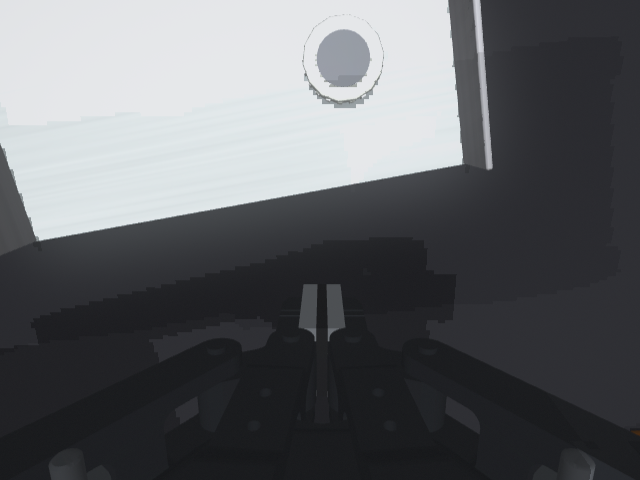

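The picture shows cap C lying well inside the tray at (343,60). The tray's open-edge corners are at (36,242) and (466,166). I'll compute these points and go on to cap B.

>>> {"op": "servo_tool", "data": {"rows": [[[0,0,2,-45,-15,-20,0],[0,0,4,-90,-32,-40,0],[0,0,6,-136,-50,-50,0],[0,0,8,-182,-67,-50,0],[0,0,11,-228,-84,-50,0]]]}}

```text
t: 12.4
tool_pos: [0.528, -0.033, 0.0767]
tool_rot: [0.772, 0.635, 0.001, 0.001]
force: [0.3, -0.1, 0.5]
gripper_width: 0.0003
grasp_force: 0.0
```

```bash
python3 -c "
from h import *
c=optics.get_calibration('wrist');M=np.array(c['mount']);f=240/np.tan(np.radians(c['vertical_fov']/2))
# w5 pose: ~ (0.6147,0.1914,0.031), head 89.85
h=np.radians(89.85);X=np.array([np.cos(h),np.sin(h),0]);Z=np.array([0,0,-1.]);R=np.c_[X,np.cross(Z,X),Z];t=np.array([.6140,.1914,.031])
for u,v,z in((343,60,.016),(36,242,0),(466,166,0)):
    d=R@M[:3,:3]@np.array([(u-c['cx'])/f,(v-c['cy'])/f,1]);o=R@M[:3,3]+t;print((o+d*(z-o[2])/d[2]).round(4))
"; python3 go.py .479 -.165 .04 79
```

```text
[0.6215 0.2848 0.016 ]
[0.4617 0.1988 0.    ]
[0.6843 0.2375 0.    ]
t 12.4 at [ 0.528  -0.033   0.0767] head 78.85 w 0.0003 F [ 0.3 -0.1  0.5]
shift mm [-139.   -22.7   36.8] turn [ 0.14  0.04 -0.15]
```

>>> {"op": "servo_tool", "data": {"rows": [[[0,0,-1,-45,-10,5,0],[0,0,-1,-90,-20,15,0],[0,0,-1,-130,-29,30,0],[0,0,-1,-136,-31,37,0],[0,0,-1,-136,-31,37,0]]]}}

```text
t: 12.9
tool_pos: [0.4702, -0.1588, 0.0377]
tool_rot: [0.767, 0.641, -0.0, -0.001]
force: [0.4, 1.1, -0.3]
gripper_width: 0.0001
grasp_force: 0.0
```

```bash
python3 -c "
import h
h.VM=283;h.wrist()"; python3 go.py .4704 -.161 -.024 80
```

```text
px [480. 279.  42.] world [ 0.546 -0.183] tool mm [-10.3  79.   21.5] r mm 21.4
px [262. 180.  22.] world [ 0.4471 -0.1135] tool mm [ 40.5 -30.7  21.8] r mm 10.5
px [212. 184.  38.] world [ 0.4226 -0.1111] tool mm [ 38.5 -55.3  21.8] r mm 18.3
px [320. 154.  39.] world [ 0.4769 -0.1064] tool mm [52.8 -2.7 21.7] r mm 18.7
t 12.95 at [ 0.4714 -0.158   0.0383] head 79.86 w 0.0002 F [-0.4  0.2 -0.1]
shift mm [-3.2 -0.4 62.3] turn [-0.06 -0.04 -0.14]
```

>>> {"op": "servo_tool", "data": {"rows": [[[0,0,0,-2,-2,20,0],[0,0,0,-3,-2,40,0],[0,0,0,-3,-2,54,0],[0,0,0,-3,-2,62,0],[0,0,0,-3,-2,62,0]]]}}

```text
t: 13.45
tool_pos: [0.4694, -0.159, -0.0242]
tool_rot: [0.766, 0.643, -0.0, -0.001]
force: [-1.3, -0.3, -0.2]
gripper_width: -0.0
grasp_force: 0.0
```

>>> {"op": "servo_tool", "data": {"rows": [[[0,0,0,8,0,0,0],[0,0,0,16,0,0,0],[0,0,0,24,0,0,0],[0,0,0,32,0,0,0],[0,0,0,41,0,0,0]]]}}

```text
t: 13.95
tool_pos: [0.4774, -0.119, -0.0229]
tool_rot: [0.766, 0.643, 0.0, 0.0]
force: [0.0, 0.6, 0.9]
gripper_width: 0.0003
grasp_force: 0.1
```

```bash
python3 -c "
import h
h.VM=283;h.wrist()"; python3 go.py .545 .253 -.024 80
```

```text
px [181. 280.  37.] world [ 0.4276 -0.0978] tool mm [ 12.2 -52.6 -39. ] r mm 13.3
px [325. 232.  51.] world [ 0.4816 -0.089 ] tool mm [ 30.2  -1.  -38.9] r mm 17.7
t 14.0 at [ 0.4772 -0.1177 -0.0232] head 80.07 w -0.0004 F [-0.3  0.9  0.1]
shift mm [376.8   2.9   1.2] turn [-0.   -0.05  0.07]
```

>>> {"op": "servo_tool", "data": {"rows": [[[0,0,0,9,0,1,0],[0,0,0,20,0,1,0],[0,0,0,33,0,1,0],[0,0,0,46,0,1,0],[0,0,0,60,0,1,0]]]}}

```text
t: 14.5
tool_pos: [0.4875, -0.0594, -0.0243]
tool_rot: [0.766, 0.643, -0.0, -0.0]
force: [0.2, -0.5, -0.6]
gripper_width: -0.0001
grasp_force: 0.1
```

>>> {"op": "servo_tool", "data": {"rows": [[[0,0,0,14,0,0,0],[0,0,0,28,0,0,0],[0,0,0,42,0,0,0],[0,0,0,56,0,0,0],[0,0,0,70,0,0,0]]]}}

```text
t: 15.0
tool_pos: [0.4996, 0.0096, -0.0243]
tool_rot: [0.766, 0.643, -0.0, -0.0]
force: [0.8, 0.7, -0.0]
gripper_width: -0.0
grasp_force: 0.0
```

>>> {"op": "servo_tool", "data": {"rows": [[[0,0,0,14,0,0,0],[0,0,0,28,0,0,0],[0,0,0,42,0,0,0],[0,0,0,56,0,0,0],[0,0,0,69,0,0,0]]]}}

```text
t: 15.5
tool_pos: [0.5116, 0.0775, -0.0243]
tool_rot: [0.766, 0.643, 0.0, 0.0]
force: [0.1, -0.5, -0.9]
gripper_width: -0.0001
grasp_force: 0.0
```

```bash
python3 -c "
import h
h.VM=283;h.wrist()"; python3 go.py .545 .255 -.024 80
```

```text
px [327. 233.  62.] world [0.5165 0.1071] tool mm [ 30.   -0.3 -40.3] r mm 21.3
t 15.55 at [ 0.512   0.0791 -0.0242] head 80.08 w 0.0003 F [-0.1  0.9  1. ]
shift mm [179.    2.1   0. ] turn [ 0.03 -0.07  0.08]
```

>>> {"op": "servo_tool", "data": {"rows": [[[0,0,0,13,0,0,0],[0,0,0,27,0,0,0],[0,0,0,41,0,0,0],[0,0,0,55,0,0,0],[0,0,0,69,0,0,0]]]}}

```text
t: 16.05
tool_pos: [0.5236, 0.1455, -0.0243]
tool_rot: [0.766, 0.643, 0.0, -0.0]
force: [0.6, -0.3, 0.2]
gripper_width: -0.0001
grasp_force: 0.0
```

>>> {"op": "servo_tool", "data": {"rows": [[[0,0,0,14,0,0,0],[0,0,0,28,0,0,0],[0,0,0,42,0,0,0],[0,0,0,55,0,0,0],[0,0,0,66,0,0,0]]]}}

```text
t: 16.55
tool_pos: [0.5351, 0.2105, -0.0243]
tool_rot: [0.766, 0.643, 0.0, 0.0]
force: [0.3, -0.2, -0.5]
gripper_width: 0.0001
grasp_force: 0.1
```

>>> {"op": "servo_tool", "data": {"rows": [[[0,0,0,11,0,0,0],[0,0,0,22,0,0,0],[0,0,0,32,0,0,0],[0,0,0,39,0,0,0],[0,0,0,43,0,0,0]]]}}

```text
t: 17.05
tool_pos: [0.5425, 0.2523, -0.0243]
tool_rot: [0.766, 0.643, 0.0, 0.0]
force: [-0.5, -1.2, 0.1]
gripper_width: 0.0
grasp_force: 0.1
```

>>> {"op": "servo_tool", "data": {"rows": [[[0,0,0,0,0,0,0],[0,0,0,-8,0,0,0],[0,0,0,-24,0,0,0],[0,0,0,-50,0,-15,0],[0,0,0,-85,0,-50,0]]]}}

```text
t: 17.55
tool_pos: [0.5234, 0.1657, 0.0228]
tool_rot: [0.766, 0.643, -0.004, -0.002]
force: [-0.1, -1.9, -0.4]
gripper_width: -0.0004
grasp_force: 0.0
```

```bash
python3 go.py .402 -.165 .08 76;python3 -c "
from h import *
cv2.imwrite('pics/w6.png',optics.snapshot('wrist'))"
```

```text
t 17.55 at [0.5234 0.1657 0.0228] head 80.06 w -0.0004 F [-0.1 -1.9 -0.4]
shift mm [-346.9  -62.9  -55.7] turn [-0.44  0.18  4.06]
```

View pics/w6.png

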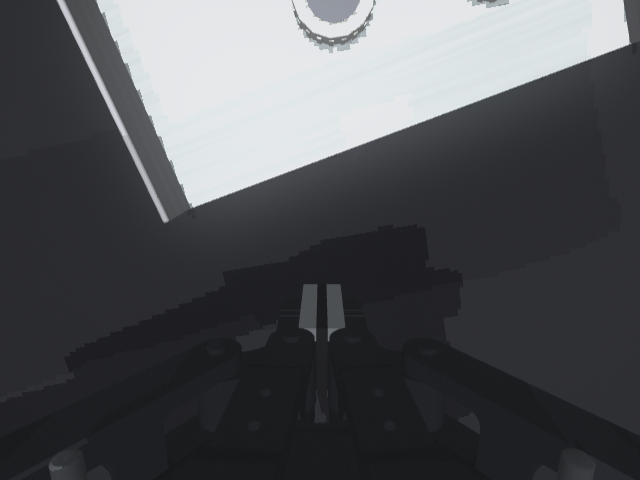

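The picture shows cap B inside the tray at (333,5), with cap C to its right at (490,0). Next is cap A.

>>> {"op": "servo_tool", "data": {"rows": [[[0,0,1,-40,-7,-20,0],[0,0,2,-85,-15,-45,0],[0,0,3,-132,-23,-50,0],[0,0,3,-180,-32,-50,0],[0,0,3,-228,-40,-50,0]]]}}

```text
t: 18.1
tool_pos: [0.447, -0.0523, 0.0762]
tool_rot: [0.783, 0.622, 0.0, 0.001]
force: [0.2, -1.3, -0.1]
gripper_width: 0.0
grasp_force: 0.0
```

```bash
python3 go.py .4098 -.163 .04 77
```

```text
t 18.1 at [ 0.447  -0.0523  0.0762] head 76.97 w 0.0 F [ 0.2 -1.3 -0.1]
shift mm [-116.2  -11.4   36.3] turn [ 0.07  0.04 -0.03]
```

>>> {"op": "servo_tool", "data": {"rows": [[[0,0,0,-40,-4,5,0],[0,0,0,-80,-8,15,0],[0,0,0,-110,-11,28,0],[0,0,0,-116,-11,36,0],[0,0,0,-116,-11,36,0]]]}}

```text
t: 18.6
tool_pos: [0.4098, -0.1607, 0.0386]
tool_rot: [0.784, 0.621, -0.0, -0.001]
force: [0.3, 1.4, -0.1]
gripper_width: 0.0002
grasp_force: 0.0
```

```bash
python3 -c "
import h
h.VM=283;h.wrist()"; python3 go.py .4098 -.163 -.024 77
```

```text
px [596. 256.  50.] world [ 0.5439 -0.1905] tool mm [  1.7 137.5  22.2] r mm 25.3
px [324. 155.  59.] world [ 0.4209 -0.1097] tool mm [52.2 -0.7 22.6] r mm 28.0
t 18.65 at [ 0.4107 -0.1601  0.0391] head 76.9 w -0.0002 F [0.7 0.3 0.2]
shift mm [-3.1 -0.1 63.1] turn [-0.1  -0.06 -0.1 ]
```

>>> {"op": "servo_tool", "data": {"rows": [[[0,0,0,-2,0,20,0],[0,0,0,-3,0,40,0],[0,0,0,-3,0,54,0],[0,0,0,-3,0,63,0],[0,0,0,-3,0,63,0]]]}}

```text
t: 19.15
tool_pos: [0.4106, -0.1617, -0.0241]
tool_rot: [0.782, 0.623, -0.0, -0.001]
force: [0.4, -0.1, -0.7]
gripper_width: -0.0001
grasp_force: 0.0
```

>>> {"op": "servo_tool", "data": {"rows": [[[0,0,0,8,0,0,0],[0,0,0,16,0,0,0],[0,0,0,24,0,0,0],[0,0,0,32,0,0,0],[0,0,0,41,0,0,0]]]}}

```text
t: 19.65
tool_pos: [0.4209, -0.1226, -0.023]
tool_rot: [0.782, 0.623, 0.0, 0.0]
force: [0.2, 0.5, -1.3]
gripper_width: -0.0
grasp_force: 0.1
```

```bash
python3 -c "
import h
h.VM=283;h.wrist(thr=170)"; python3 go.py .504 .232 -.024 77
```

```text
px [320. 232.  50.] world [ 0.425  -0.0926] tool mm [ 30.1  -2.7 -39. ] r mm 17.4
t 19.7 at [ 0.4206 -0.1214 -0.0232] head 77.06 w -0.0003 F [-0.5  0.7 -0.2]
shift mm [363.1   2.1   1.1] turn [-0.   -0.05  0.06]
```

>>> {"op": "servo_tool", "data": {"rows": [[[0,0,0,9,0,1,0],[0,0,0,20,0,1,0],[0,0,0,33,0,1,0],[0,0,0,46,0,1,0],[0,0,0,60,0,1,0]]]}}

```text
t: 20.2
tool_pos: [0.434, -0.0636, -0.0244]
tool_rot: [0.783, 0.623, -0.0, -0.0]
force: [0.1, 0.4, 0.3]
gripper_width: 0.0001
grasp_force: 0.0
```

>>> {"op": "servo_tool", "data": {"rows": [[[0,0,0,14,0,0,0],[0,0,0,28,0,0,0],[0,0,0,42,0,0,0],[0,0,0,56,0,0,0],[0,0,0,70,0,0,0]]]}}

```text
t: 20.7
tool_pos: [0.4496, 0.0048, -0.0244]
tool_rot: [0.782, 0.623, -0.0, -0.0]
force: [0.3, -0.1, -0.3]
gripper_width: 0.0
grasp_force: 0.1
```

>>> {"op": "servo_tool", "data": {"rows": [[[0,0,0,14,0,0,0],[0,0,0,28,0,0,0],[0,0,0,42,0,0,0],[0,0,0,56,0,0,0],[0,0,0,69,0,0,0]]]}}

```text
t: 21.2
tool_pos: [0.465, 0.0721, -0.0244]
tool_rot: [0.782, 0.623, -0.0, -0.0]
force: [0.2, 0.0, -0.2]
gripper_width: -0.0002
grasp_force: 0.1
```

```bash
python3 -c "
import h
h.VM=283;h.wrist(thr=170)"; python3 go.py .504 .234 -.024 77
```

```text
px [320. 233.  51.] world [0.469  0.1021] tool mm [ 30.1  -2.8 -40.4] r mm 17.4
t 21.25 at [ 0.4656  0.0734 -0.0242] head 77.08 w 0.0001 F [-0.1  1.   0.6]
shift mm [165.1   1.5  -0. ] turn [ 0.02 -0.07  0.08]
```

>>> {"op": "servo_tool", "data": {"rows": [[[0,0,0,13,0,0,0],[0,0,0,27,0,0,0],[0,0,0,41,0,0,0],[0,0,0,55,0,0,0],[0,0,0,69,0,0,0]]]}}

```text
t: 21.75
tool_pos: [0.4809, 0.1391, -0.0243]
tool_rot: [0.783, 0.623, 0.0, 0.0]
force: [0.1, -0.3, 0.4]
gripper_width: -0.0003
grasp_force: 0.0
```

>>> {"op": "servo_tool", "data": {"rows": [[[0,0,0,14,0,0,0],[0,0,0,27,0,0,0],[0,0,0,40,0,0,0],[0,0,0,52,0,0,0],[0,0,0,62,0,0,0]]]}}

```text
t: 22.25
tool_pos: [0.4948, 0.1994, -0.0243]
tool_rot: [0.782, 0.623, 0.0, 0.0]
force: [0.1, -0.0, -0.2]
gripper_width: -0.0
grasp_force: 0.0
```

>>> {"op": "servo_tool", "data": {"rows": [[[0,0,0,9,0,0,0],[0,0,0,17,0,0,0],[0,0,0,25,0,0,0],[0,0,0,31,0,0,0],[0,0,0,35,0,0,0]]]}}

```text
t: 22.75
tool_pos: [0.5026, 0.2329, -0.0243]
tool_rot: [0.782, 0.623, 0.0, 0.0]
force: [-0.7, -0.1, -0.2]
gripper_width: 0.0002
grasp_force: 0.1
```

>>> {"op": "servo_tool", "data": {"rows": [[[0,0,0,0,0,0,0],[0,0,0,-8,0,0,0],[0,0,0,-24,0,0,0],[0,0,0,-50,0,-15,0],[0,0,0,-90,0,-50,0]]]}}

```text
t: 23.25
tool_pos: [0.4791, 0.1452, 0.0214]
tool_rot: [0.782, 0.623, -0.003, -0.002]
force: [0.6, -0.4, 1.1]
gripper_width: 0.0001
grasp_force: 0.0
```

>>> {"op": "servo_tool", "data": {"rows": [[[0,0,0,-40,0,-20,0],[0,0,0,-85,0,-30,0],[0,0,0,-130,0,-30,0],[0,0,0,-170,0,-30,0],[0,0,0,-170,0,-30,0]]]}}

```text
t: 23.75
tool_pos: [0.4427, -0.0234, 0.0536]
tool_rot: [0.785, 0.62, -0.001, 0.0]
force: [0.0, 0.6, 0.6]
gripper_width: 0.0002
grasp_force: 0.0
```

```bash
python3 go.py .5 .1 .1 77;python3 -c "
from h import *
a=optics.snapshot('top');b=optics.snapshot('scene');g=cv2.cvtColor(b,cv2.COLOR_BGR2GRAY)
A=cv2.convertScaleAbs(cv2.resize(a[130:400,70:390],(400,338)),alpha=.85)
B=cv2.convertScaleAbs(cv2.resize(b[170:378,270:520],(400,338)),alpha=.85)
cv2.imwrite('pics/end.png',np.hstack([A,B]))
for n,im in(('top',a),('scene',b)):
  # grey cap centres on bright tray
  h=cv2.cvtColor(im,cv2.COLOR_BGR2GRAY);m=((h>110)&(h<185)).astype(np.uint8)
  x0,y0,x1,y1=(105,235,180,355) if n=='top' else (435,262,512,355)
  k,_,st,ce=cv2.connectedComponentsWithStats(m[y0:y1,x0:x1])
  for i in range(1,k):
    if st[i,4]>25: u,v=ce[i]+[x0,y0];print(n,st[i,2:],round(u),round(v),ray(n,u,v,.016)[:2].round(4))
"
```

```text
t 23.75 at [ 0.4427 -0.0234  0.0536] head 76.6 w 0.0002 F [0.  0.6 0.6]
shift mm [133.2  27.2 -46.6] turn [-0.01  0.1  -0.4 ]
top [19  4 38] 112 236 [0.6646 0.3266]
top [40  9 46] 123 239 [0.6586 0.3065]
top [ 12  12 110] 135 261 [0.6165 0.2845]
top [15 18 68] 143 265 [0.6085 0.2701]
top [14 18 70] 146 301 [0.544 0.263]
top [ 12  12 117] 137 299 [0.5479 0.2791]
top [  7  46 103] 107 333 [0.4906 0.328 ]
top [12 19 71] 156 322 [0.506  0.2436]
top [ 13  12 121] 147 322 [0.5082 0.2595]
top [35  9 42] 163 350 [0.4573 0.2308]
scene [ 61  92 407] 498 310 [0.5414 0.3392]
scene [33 10 64] 496 266 [0.4309 0.2943]
scene [10  8 61] 470 283 [0.5045 0.2629]
scene [16 11 73] 467 289 [0.5249 0.264 ]
scene [10  8 66] 472 300 [0.5446 0.2822]
scene [17 12 77] 468 306 [0.5646 0.2827]
scene [11  9 72] 462 325 [0.6137 0.2878]
scene [17 12 74] 458 332 [0.6326 0.2882]
```

View pics/end.png

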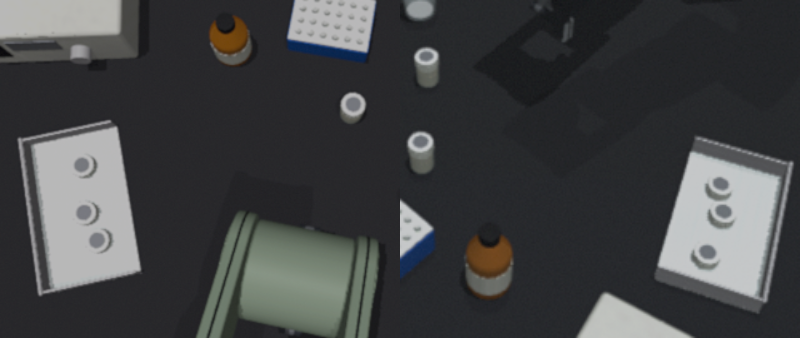

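Both views show the three caps lying flat inside the tray, in the top view at (83,165), (86,212) and (98,240). They sit 40–50 mm past the open side, and the vials and bottle are standing where they were.

```bash
python3 -c "
from rig import order
print(order.sign_off())"
```

```text
the job is handed in; nothing more can be done
None
```

I pushed all three caps into the tray and handed the job in at about 24 s; they lie flat, roughly 40–55 mm past the open side, and both vials and the bottle looked undisturbed in the last pictures, though I didn't re-measure the beaker, dish or tip box, and no verdict came back.

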